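# Pack the little pot and click the meal box shut

### The job

Stand the short round steel pot upright on the floor of the open steel meal box, let go of it, then swing the box's lid over and press its free edge down past the spring catch until it clicks and stays shut by itself. The catch sits a little higher or lower from box to box, so feel for the click and press gently: never push the lid with more than about 20 N. Leave the other tableware where it stands.

Things in the scene. Friction and masses are not known exactly. Their poses are not given: they have to be found in the camera images.
- box: Open steel meal box, fixed to the table, 150 (its x) x 180 (its y) x 80 mm high, walls and floor 5 mm. Origin at the centre of its underside, on the table; z up. Its lid is hinged above the rim of its +x side; the spring catch is at the middle of the opposite (-x) side. x points from the catch towards the hinge.
- hinge_mid (a point): Middle of the hinge line, which runs along the box's y axis at x = +75 mm, z = 86 mm in the box's frame. Does not move with the lid.
- catch_side (a point): Middle of the box's -x wall, outside, 40 mm above the table. Above it sits the catch: a sprung black tab with a steel nose, 50 mm wide, up to 26 mm proud of the wall, its top at most 99 mm above the table. Its height was set by screws and differs by up to 22 mm from box to box. It needs no touching: the lid's tongue pushes it aside. 2 to 3 mm after the click the lid meets a rigid stop.
- lid_press (a point): Where to press: on the lid's outer face (the upper face when shut), middle of its width, 135 mm from the hinge line, 18 mm from the free edge. Its z axis is square to the lid, outwards. Passing the catch takes about 6 to 12 N straight down here, more nearer the hinge; then the force drops. Height above the table 89 mm with the lid level; the click comes 2 to 21 mm above that, depending on the box.
- lid (a joint): Lid angle, rad: 0 = level, grows as it opens, 1.57 upright; starts at 1.45 to 1.75. Steel plate, 153 mm from hinge to free edge, 184 mm wide, 6 mm thick, mid-plane on the hinge line, a short lip with a tongue, 20 mm down, at the middle of the free edge. A hinge spring pushes back with about 1 N at the free edge when nearly shut and lifts the lid well open if let go before the click. Clicked, it stays at 0 to 0.15.
- pot_center (a point): Centre (half-way up) of the short round steel pot with a flat top, diameter 56 mm (57 at its top band), 45 mm high, about 150 g, standing upright on the table (centre 22.5 mm above it); z is its axis. The only low squat steel piece; loose.
- shaker_center (a point): Bystander: centre of a tall slim steel shaker, diameter 46 mm, 96 mm high, loose; do not disturb.
- jar_center (a point): Bystander: centre of a glass jar with steel cap, diameter 62 mm, 100 mm high, loose; do not disturb.
- mug_center (a point): Bystander: centre of a white mug, diameter 76 mm, 85 mm high, loose; do not disturb.
- bowl_center (a point): Bystander: centre of a white bowl, diameter 120 mm, 50 mm high, loose; do not disturb.
Mind the look-alikes: they are no part of the job. What is shaped like the part that bears pot_center but green is not meant.

How it is judged:
By the outcome, as a careful person would: the job done as asked, in the order asked, and still so for the second after the job is handed in, with the robot touching nothing.
It also fails if it takes over 64 s, if anything falls off the work surface, if the arm or the gripper's body presses on something with over 40 N, if the wrist force passes 120 N, or if a joint passes its speed limit or range.

### The arm

A 7-joint arm with a two-finger parallel gripper is mounted at the origin on the work surface. World frame = base frame: x ahead of the robot, y to its left, z up, the work surface at z = 0. Lengths are in m, angles in rad, forces in N, time in s.
With the tool pointing down it reaches from about 0.4 to 0.85 m from the base axis. Payload 10.4 kg.
Tool frame: the origin (TCP) lies at the very end of the fingers, on their centre line; the grasp point (between the pads) lies 19 mm behind it; z points along the fingers, y is the direction in which the jaws open and shut (so a half turn about z gives the same grasp; the last joint's range is limited). The gripper opens to 85 mm and grips with 20 to 120 N. Pads are 22 mm wide; open, the fingers measure 114 mm over their backs; the gripper's body (76 mm by 85 mm) begins 54 mm behind the grasp point. The pads swing forward as they close: fully open they stand 13 mm farther back than shut.
Start: joints at [-1.34, 0.332, -0.065, 1.46, 0.022, 1.35, -0.088], TCP at [0.157, 0.605, 0.202] pointing down, gripper open.
Joint ranges: [-2.6, 2.6], [-0.5, 2.12], [-1.47, 1.34], [0.16, 2.42], [-1.27, 4.41], [0.06, 2.06], [-2.6, 2.6]. Speed limits (rad/s): [2.22, 2.22, 2.79, 2.79, 3.14, 3.14, 3.14].

### API

Orientations are given as a unit quaternion [x, y, z, w].
In Python, from workcell import get_obs, camera, camera_info, hand_in gives the robot as it stands.
- The arm moves only by the tool move_arm, never from a script. Its argument "moves" is a list of rows, each a list of 3 entries, a list of its own where there are three numbers: the shift along the tool's x, y, z in units of 25 mm (1.0 is 25 mm), then the turn, a rotation vector about the tool's x, y, z in degrees, then the opening, from 0 (shut) to 1 (fully open). A call has 1 to 5 rows; each row shifts and turns the commanded pose from where the row before left it, along the tool's axes as they then stand; what a row does not reach is not made up. A row lasts 1/8 s, in which the tool goes at most 62.5 mm and 10.7 degrees, less where a joint would pass 70% of its speed; a pose out of reach is approached as far as the arm can. A call is refused whole if a number of a shift passes 1 or a number of a turn 10.7, either way. A call with a gripper value outside its range is refused whole. The fingers move at their own pace and stop on an object; "squeeze" is the grip in N (left out, the last holds). Time passes only in rows, so rows that do not move let the fingers close. It gives the time, the measured TCP pose, the force and the opening at its end, in the units of the state.
- get_obs(): the state, without advancing time (a new reading comes with each control period).
- camera(name): name is "side" or "top" or "wrist"; returns the picture (400x640x3 uint8, red, green, blue); there is no depth.
- camera_info(name): a dict with "fx", "fy", "cx", "cy" (pixels), "D" ([k1, k2, p1, p2, k3] as OpenCV has them; the pictures are not rectified), "origin" and "rotation" of the camera in the world. Camera axes: x right, y down, z forward; pixel columns grow to the right and rows downward; lengths in m; the calibration is good to about 2 mm. A picture is of the moment at which its call begins: read the wrist's pose just before it. camera_info takes no time and is no camera call; for the wrist camera it gives the pose at the moment of the call.
- hand_in(): hands the job in, once; it reports no verdict.
The state is a dict: "clock": time; "joint_pos": joint angles; "joint_velocities": joint speeds; "tau": joint torques, N m; "position": TCP position; "ee_rot": TCP orientation; "ft_force": force on the tool from outside, world axes, zero at the start; "torque": the same for the moment, N m; "grip_width": opening from 0.0 (shut) to 1.0 (fully open).
Only numpy, scipy, OpenCV 4.12 (cv2) and the standard library are available. Lean on these libraries where they do the work, as an engineer would, in place of code of your own. Each camera call takes 0.05 s, during which the arm holds its last target. There are 200 camera calls.

## Working session

There is one attempt and no reset: what is moved stays moved. The work goes in short steps, Python scripts to look and compute and a tool call to move; the robot and the scene stay as the last step left them, time stands still between calls to the robot, and variables do not carry over. Pictures are saved under pics/ and viewed, about 8 in all and at most 12, crops included, and the job is handed in when it is done.

Besides the shell and the picture viewer there is one more tool, called after "Request:" by a JSON object that holds its "method" and its "body", one argument or row to a line. move_arm: Moves the arm, as the interface text tells. Its arguments: {"type":"object","properties":{"moves":{"type":"array","items":{"type":"array"}},"squeeze":{"type":"number"}},"required":["moves"]}

```bash
mkdir -p pics; ls; python3 - <<'E'
from workcell import *
import cv2,numpy as np
for n in ["top","side"]:
    im=camera(n); cv2.imwrite(f"pics/{n}0.png",im[:,:,::-1]); i=camera_info(n); print(n,i)
print(get_obs())
E
```

```text
pics
top {'fx': 394.4826891867499, 'fy': 394.4826891867499, 'cx': 315.78685890409884, 'cy': 199.62435113907628, 'D': array([0.01183405, 0.        , 0.        , 0.        , 0.        ]), 'origin': array([ 0.39775962, -0.12809378,  0.88372921]), 'rotation': array([ 0.71041761, -0.70106974,  0.04152496, -0.0456477 ])}
side {'fx': 401.61556257093514, 'fy': 401.61556257093514, 'cx': 319.25458904131267, 'cy': 195.04990858715362, 'D': array([-0.08692986,  0.        ,  0.        ,  0.        ,  0.        ]), 'origin': array([ 0.38946064, -0.91363951,  0.69714091]), 'rotation': array([ 0.89486129, -0.04814577,  0.03568648, -0.44230276])}
{'clock': 0.1, 'joint_pos': array([-1.33959738,  0.33283106, -0.0646402 ,  1.46086104,  0.02161669,
        1.34990282, -0.08850289]), 'joint_velocities': array([ 0.00156833, -0.00157271, -0.00057813, -0.00119856, -0.00066637,
       -0.00112013, -0.0001541 ]), 'tau': array([ 1.19296408e-03, -6.26744127e+01,  4.88381472e-02, -3.92430317e+01,
        1.62239157e-02,  6.90270856e-03, -4.20205072e-05]), 'position': array([0.15687829, 0.60460183, 0.20077963]), 'ee_rot': array([ 1.26577214e-01,  9.91956542e-01, -6.52562901e-04, -3.55628553e-05]), 'ft_force': array([ 0.05285595, -0.42253302, -0.63920948]), 'torque': array([0.00891195, 0.01996095, 0.01924734]), 'grip_width': 1.0014385222293507}
```

View pics/top0.png

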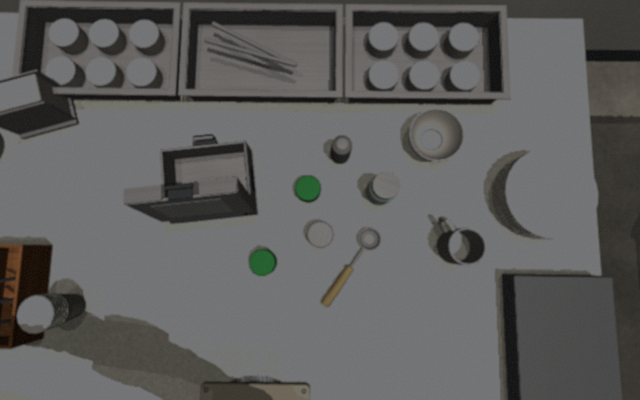

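View pics/side0.png

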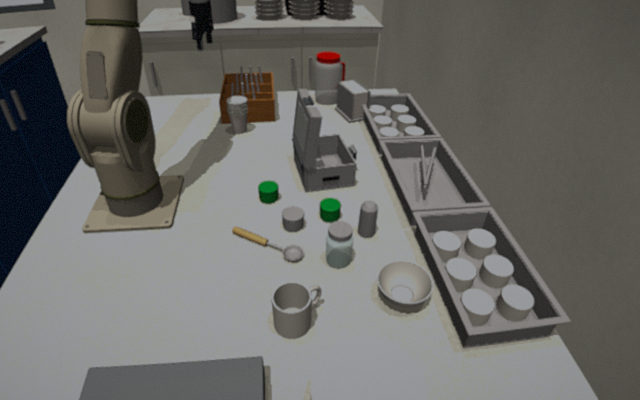

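Top view: the pot candidates are steel squat piece (320,234), greens (308,188) and (262,262), jar (384,188), shaker (341,150) and ladle bowl (368,238). I choose (320,234), which is (293,219) in the side view. The box has its catch at (204,140), away from the robot, with the lid upright on the robot's side. I'll check this in a close crop.

```bash
cat > h.py <<'E'
import cv2,numpy as np
from scipy.spatial.transform import Rotation as R
from workcell import *
def ray(name,uv,info=None):
    i=info or camera_info(name)
    K=np.array([[i['fx'],0,i['cx']],[0,i['fy'],i['cy']],[0,0,1]])
    p=cv2.undistortPoints(np.array(uv,float).reshape(-1,1,2),K,np.array(i['D']))[:,0]
    d=np.c_[p,np.ones(len(p))]
    return np.array(i['origin']),R.from_quat(i['rotation']).apply(d)
def onz(name,uv,z,info=None):
    o,d=ray(name,uv,info); z=np.broadcast_to(z,len(d))
    return o+d*((z-o[2])/d[:,2])[:,None]
def proj(name,P,info=None):
    i=info or camera_info(name)
    K=np.array([[i['fx'],0,i['cx']],[0,i['fy'],i['cy']],[0,0,1]])
    r=R.from_quat(i['rotation']).inv()
    return cv2.projectPoints(np.array(P,float).reshape(-1,1,3),r.as_rotvec(),-r.apply(i['origin']),K,np.array(i['D']))[0][:,0]
def crop(im,x0,y0,x1,y1,s,fn,gain=1.6):
    c=cv2.resize(im[y0:y1,x0:x1,::-1],None,fx=s,fy=s,interpolation=cv2.INTER_CUBIC)
    cv2.imwrite(fn,np.clip(c*gain,0,255).astype(np.uint8))
E
python3 - <<'E'
from h import *
im=cv2.imread('pics/top0.png')[:,:,::-1]
crop(im,115,125,345,275,3.4,'pics/c1.png',1.8)
names="pot shaker jar mug bowl green1 green2".split()
px=[(320,234),(343,143),(386,184),(459,246),(434,134),(308,188),(262,262)]
print(dict(zip(names,onz('top',px,[.045,.096,.1,.085,.05,.045,.045]).round(3).tolist())))
print(onz('side',[(293,213)],.045))
print('rim',onz('top',[(163,150),(247,143)],.08))
E
```

```text
{'pot': [0.428, -0.132, 0.045], 'shaker': [0.613, -0.177, 0.096], 'jar': [0.528, -0.263, 0.1], 'mug': [0.407, -0.411, 0.085], 'bowl': [0.648, -0.377, 0.05], 'green1': [0.527, -0.105, 0.045], 'green2': [0.368, -0.011, 0.045]}
[[ 0.42908688 -0.1340237   0.045     ]]
rim [[0.59753926 0.19732203 0.08      ]
 [0.61481049 0.02270985 0.08      ]]
```

View pics/c1.png

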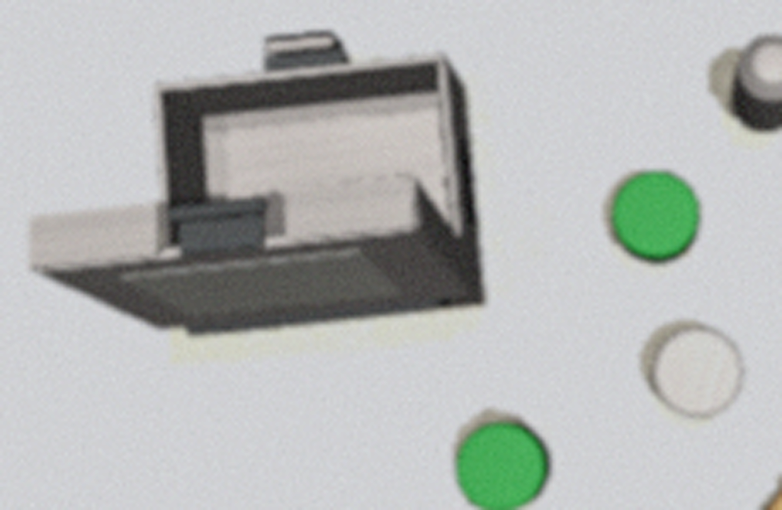

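Close crop: the pot is the plain steel disc at (320,234), and the greens are clearly separate. The rim's catch-side corners are at (161.5,149.7) and (245.3,141.5).

```bash
cat >> h.py <<'E'
def go(target,q=None,cur=None,curq=None):
    o=get_obs(); p=np.array(o['position'] if cur is None else cur); r=R.from_quat(o['ee_rot'] if curq is None else curq)
    d=r.inv().apply(np.array(target)-p)/.025
    t=np.zeros(3) if q is None else np.degrees((r.inv()*R.from_quat(q)).as_rotvec())
    print('clock',round(float(o['clock']),2),'pos',p.round(4),'shift units',d.round(2),'turn',t.round(1))
E
python3 - <<'E'
from h import *
f=lambda x,y:(115+x/3.4,125+y/3.4)
c=onz('top',[f(158,84),f(443,56)],.08);print(c)
y=c[1]-c[0];L=np.linalg.norm(y);y/=L;x=np.array([y[1],-y[0],0]);  # x = y x z
yaw=np.degrees(np.arctan2(x[1],x[0]));print(L,x,y,yaw)
ctr=c.mean(0)+.075*x;ctr[2]=0;print('box',ctr)
P=lambda a,b,z:ctr+a*x+b*y+np.array([0,0,z])
g=lambda uv:((uv-[115,125])*3.4).round(0).tolist()
print('chk base corner(484,300)',g(proj('top',P(.075,.09,0)))); print('catch', g(proj('top',[P(-.1,-.025,.09),P(-.1,.025,.09)])))
for a in (1.45,1.55,1.65,1.75):
    print(a,[g(proj('top',P(.075-.153*np.cos(a)+.003*s*np.sin(a),.092*t,.086+.153*np.sin(a)+.003*s*np.cos(a)))) for s in(1,-1) for t in (-1,1)])
q=R.from_matrix(np.c_[np.cross(-y,[0,0,-1]),-y,[0,0,-1]]).as_quat();print('q',q.tolist())
print('ladle',onz('top',[(368,238),(352,266)],.02))
go([.157,.605,.34]); go([.428,-.132,.32],q,cur=[.157,.605,.34])
E
```

```text
[[0.59812367 0.20054434 0.08      ]
 [0.61804428 0.02639161 0.08      ]]
0.1752883499562937 [-0.99352145 -0.11364477  0.        ] [ 0.11364477 -0.99352145  0.        ] -173.47453637449667
box [0.53356987 0.10494462 0.        ]
chk base corner(484,300) [[486.0, 308.0]]
catch [[252.0, 30.0], [334.0, 22.0]]
1.45 [[[35.0, 274.0]], [[414.0, 236.0]], [[35.0, 262.0]], [[414.0, 224.0]]]
1.55 [[[35.0, 305.0]], [[416.0, 267.0]], [[35.0, 293.0]], [[415.0, 254.0]]]
1.65 [[[37.0, 337.0]], [[419.0, 298.0]], [[36.0, 324.0]], [[418.0, 286.0]]]
1.75 [[[41.0, 368.0]], [[422.0, 330.0]], [[39.0, 356.0]], [[421.0, 317.0]]]
q [-0.05691464082393566, 0.9983790480873896, 0.0, 0.0]
ladle [[ 0.42207734 -0.23716827  0.02      ]
 [ 0.36141732 -0.20246778  0.02      ]]
clock 0.1 pos [0.1569 0.6046 0.2008] shift units [-0.    0.01 -5.57] turn [0. 0. 0.]
clock 0.1 pos [0.157 0.605 0.34 ] shift units [-17.9  -25.81   0.84] turn [ -0.1  -0.  -21.1]
```

Request:
{"method": "move_arm", "body": {
  "moves": [
    [[0,0,-1],[0,0,-4.2],1],
    [[0,0,-1],[0,0,-4.2],1],
    [[0,0,-1],[0,0,-4.2],1],
    [[-0.5,-0.5,-1],[0,0,-4.2],1],
    [[-1,-1,-1],[0,0,-4.3],1]
  ],
  "squeeze": 40
}}

```text
clock: 0.72
position: [0.1939, 0.568, 0.3265]
ee_rot: [-0.06, 0.998, -0.0, -0.001]
ft_force: [1.2, -0.0, 0.6]
grip_width: 1.003
```

Request:
{"method": "move_arm", "body": {
  "moves": [
    [[-1,-1,-0.6],[0,0,0],1],
    [[-1,-1,0],[0,0,0],1],
    [[-1,-1,0],[0,0,0],1],
    [[-1,-1,0],[0,0,0],1],
    [[-1,-1,0],[0,0,0],1]
  ]
}}

```text
clock: 1.35
position: [0.3342, 0.4572, 0.3411]
ee_rot: [-0.057, 0.998, -0.0, -0.0]
ft_force: [0.7, -0.3, 0.3]
grip_width: 1.001
```

Request:
{"method": "move_arm", "body": {
  "moves": [
    [[-1,-1,0],[0,0,0],1],
    [[-1,-1,0],[0,0,0],1],
    [[-1,-1,0],[0,0,0],1],
    [[-1,-1,0],[0,0,0],1],
    [[-1,-1,0],[0,0,0],1]
  ]
}}

```text
clock: 1.98
position: [0.4726, 0.3474, 0.3411]
ee_rot: [-0.057, 0.998, -0.0, -0.0]
ft_force: [0.4, 1.0, -0.4]
grip_width: 0.999
```

```bash
python3 - <<'E'
from h import *
q=[-0.0569,0.9984,0,0]
go([.428,-.132,.32],q)
E
```

```text
clock 1.98 pos [0.4726 0.3474 0.3411] shift units [  3.96 -18.85   0.85] turn [-0. -0.  0.]
```

Request:
{"method": "move_arm", "body": {
  "moves": [
    [[0,-1,0],[0,0,0],1],
    [[0,-1,0],[0,0,0],1],
    [[0,-1,0],[0,0,0],1],
    [[0,-1,0],[0,0,0],1],
    [[0,-1,0],[0,0,0],1]
  ]
}}

```text
clock: 2.6
position: [0.4854, 0.223, 0.3418]
ee_rot: [-0.058, 0.998, 0.0, 0.0]
ft_force: [0.5, 0.6, 0.1]
grip_width: 0.999
```

Request:
{"method": "move_arm", "body": {
  "moves": [
    [[0,-1,0],[0,0,0],1],
    [[0,-1,0],[0,0,0],1],
    [[0,-1,0],[0,0,0],1],
    [[0,-1,0],[0,0,0],1],
    [[0,-1,0],[0,0,0],1]
  ]
}}

```text
clock: 3.22
position: [0.4996, 0.099, 0.3417]
ee_rot: [-0.058, 0.998, 0.0, 0.0]
ft_force: [0.7, -0.7, -0.1]
grip_width: 1.003
```

Request:
{"method": "move_arm", "body": {
  "moves": [
    [[0.4,-1,0],[0,0,0],1],
    [[0.4,-1,0],[0,0,0],1],
    [[0.4,-1,0],[0,0,0],1],
    [[0.4,-1,0],[0,0,0],1],
    [[0.4,-1,0],[0,0,0],1]
  ]
}}

```text
clock: 3.85
position: [0.4639, -0.0308, 0.3416]
ee_rot: [-0.058, 0.998, 0.001, 0.0]
ft_force: [-0.1, -0.6, 0.3]
grip_width: 0.995
```

Request:
{"method": "move_arm", "body": {
  "moves": [
    [[0.4,-1,0.8],[0,0,0],1],
    [[0.4,-1,1],[0,0,0],1],
    [[0.4,-1,1],[0,0,0],1],
    [[0.4,-0.85,1],[0,0,0],1],
    [[0.35,0,1],[0,0,0],1]
  ]
}}

```text
clock: 4.47
position: [0.4264, -0.1324, 0.2207]
ee_rot: [-0.056, 0.998, 0.0, 0.0]
ft_force: [-0.2, 0.9, -0.3]
grip_width: 1.002
```

```bash
python3 - <<'E'
from h import *
q=[-0.0569,0.9984,0,0]
go([.428,-.132,.006],q)
i=camera_info('wrist'); im=camera('wrist'); cv2.imwrite('pics/w1.png',im[:,:,::-1])
print(proj('wrist',[[.428,-.132,.045],[.456,-.132,.045],[.4,-.132,.045],[.428,-.104,.045],[.428,-.16,.045]],i).round().tolist())
E
```

```text
clock 4.47 pos [ 0.4264 -0.1324  0.2207] shift units [-0.06  0.    8.59] turn [ 0.1  0.  -0.1]
[[322.0, 171.0], [319.0, 193.0], [324.0, 147.0], [345.0, 173.0], [298.0, 168.0]]
```

View pics/w1.png

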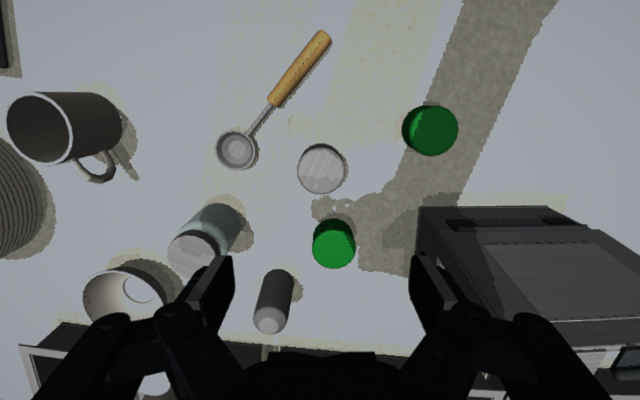

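The wrist view shows the steel pot at (322,170), where projection predicted it, and the greens at (430,130) and (333,243). I'll descend and grasp.

Request:
{"method": "move_arm", "body": {
  "moves": [
    [[-0.06,0,1],[0,0,0],1],
    [[0,0,1],[0,0,0],1],
    [[0,0,1],[0,0,0],1],
    [[0,0,1],[0,0,0],1],
    [[0,0,1],[0,0,0],1]
  ]
}}

```text
clock: 5.15
position: [0.4291, -0.1303, 0.0963]
ee_rot: [-0.058, 0.998, 0.001, 0.001]
ft_force: [-0.9, -0.4, -0.0]
grip_width: 1.002
```

Request:
{"method": "move_arm", "body": {
  "moves": [
    [[0,0,1],[0,0,0],1],
    [[0,0,1],[0,0,0],1],
    [[0,0,0.8],[0,0,0],1],
    [[0,0,0.5],[0,0,0],1],
    [[0,0,0.25],[0,0,0],1]
  ]
}}

```text
clock: 5.78
position: [0.4291, -0.1306, 0.0076]
ee_rot: [-0.057, 0.998, 0.0, 0.0]
ft_force: [0.4, -0.1, 0.1]
grip_width: 1.0
```

Request:
{"method": "move_arm", "body": {
  "moves": [
    [[0,0,0],[0,0,0],0.5],
    [[0,0,0],[0,0,0],0.5],
    [[0,0,0],[0,0,0],0.5],
    [[0,0,0],[0,0,0],0.5],
    [[0,0,0],[0,0,0],0.5]
  ],
  "squeeze": 40
}}

```text
clock: 6.4
position: [0.43, -0.1311, 0.0089]
ee_rot: [-0.057, 0.998, 0.0, 0.001]
ft_force: [-3.2, 0.5, 7.2]
grip_width: 0.615
```

Request:
{"method": "move_arm", "body": {
  "moves": [
    [[0,0,-0.08],[0,0,0],0],
    [[0,0,0],[0,0,0],0],
    [[0,0,0],[0,0,0],0]
  ]
}}

```text
clock: 6.78
position: [0.4291, -0.1309, 0.0097]
ee_rot: [-0.057, 0.998, 0.0, 0.0]
ft_force: [-0.2, 0.7, -0.6]
grip_width: 0.611
```

Request:
{"method": "move_arm", "body": {
  "moves": [
    [[0,0,-0.5],[0,0,0],0],
    [[0,0,-1],[0,0,0],0],
    [[0,0,-1],[0,0,0],0],
    [[0,0,-1],[0,0,0],0],
    [[0,0,-1],[0,0,0],0]
  ]
}}

```text
clock: 7.4
position: [0.429, -0.1312, 0.1238]
ee_rot: [-0.057, 0.998, -0.0, 0.0]
ft_force: [-0.7, 0.6, -1.2]
grip_width: 0.609
```

```bash
python3 - <<'E'
from h import *
im=camera('side'); a=im[150:270,230:380]; b=camera('wrist')
o=np.hstack([cv2.resize(a,(400,320),interpolation=cv2.INTER_CUBIC),cv2.resize(b,None,fx=.8,fy=.8)[:, 56:456]])if 0 else None
cv2.imwrite('pics/m1.png',np.hstack([cv2.resize(a,(400,320),interpolation=3),cv2.resize(b,(400,320))])[:,:,::-1])
o=get_obs(); print(o['position'],o['grip_width'],o['ft_force'])
E
```

```text
[ 0.4306846  -0.13142558  0.12517391] 0.6125787324158918 [ 0.48437828  0.98827144 -1.03332233]
```

View pics/m1.png

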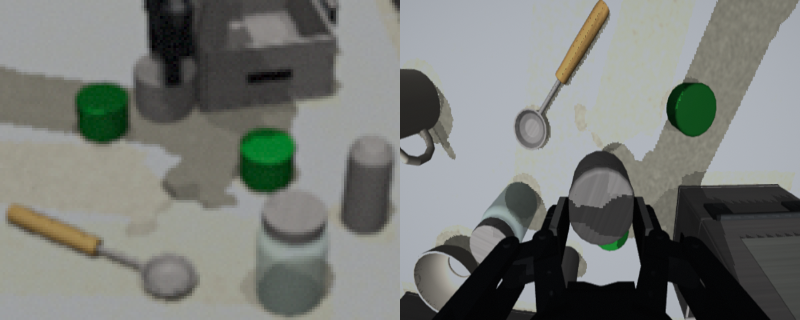

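Grasp holds: the pot hangs upright between the pads and width 0.61 is steady. Next I'll carry it over the box, first away from the robot, then sideways.

Request:
{"method": "move_arm", "body": {
  "moves": [
    [[-1,0,-1],[0,0,0],0],
    [[-1,0,-1],[0,0,0],0],
    [[-1,0,-0.6],[0,0,0],0],
    [[-1,0,0],[0,0,0],0],
    [[-1,0,0],[0,0,0],0]
  ]
}}

```text
clock: 8.12
position: [0.5538, -0.1166, 0.1869]
ee_rot: [-0.057, 0.998, 0.0, -0.0]
ft_force: [-0.2, -0.8, -1.2]
grip_width: 0.611
```

Request:
{"method": "move_arm", "body": {
  "moves": [
    [[-1,1,0],[0,0,0],0],
    [[0,1,0],[0,0,0],0],
    [[0,1,0],[0,0,0],0],
    [[0,1,0],[0,0,0],0],
    [[0,1,0],[0,0,0],0]
  ]
}}

```text
clock: 8.75
position: [0.5633, 0.011, 0.1867]
ee_rot: [-0.057, 0.998, -0.0, -0.0]
ft_force: [0.2, -0.2, -1.2]
grip_width: 0.611
```

Request:
{"method": "move_arm", "body": {
  "moves": [
    [[0,1,0],[0,0,0],0],
    [[0,1,0],[0,0,0],0],
    [[0,1,0],[0,0,0],0],
    [[0,0.9,0],[0,0,0],0],
    [[0,0,0],[0,0,0],0]
  ]
}}

```text
clock: 9.38
position: [0.5521, 0.109, 0.1866]
ee_rot: [-0.059, 0.998, 0.0, -0.0]
ft_force: [0.7, 0.1, -1.7]
grip_width: 0.613
```

```bash
python3 - <<'E'
from h import *
go([.5554,.1074,.0145],[-0.0569,0.9984,0,0])
w=camera('wrist'); s=camera('side')[60:240,220:420]
cv2.imwrite('pics/m2.png',np.clip(np.hstack([cv2.resize(s,(400,360),interpolation=3),cv2.resize(w,(400,360))])[:,:,::-1]*1.4,0,255))
E
```

```text
clock 9.38 pos [0.5521 0.109  0.1866] shift units [-0.13 -0.08  6.89] turn [ 0.  -0.1  0.2][ WARN:0@3.719] global loadsave.cpp:1063 imwrite_ Unsupported depth image for selected encoder is fallbacked to CV_8U.
```

View pics/m2.png

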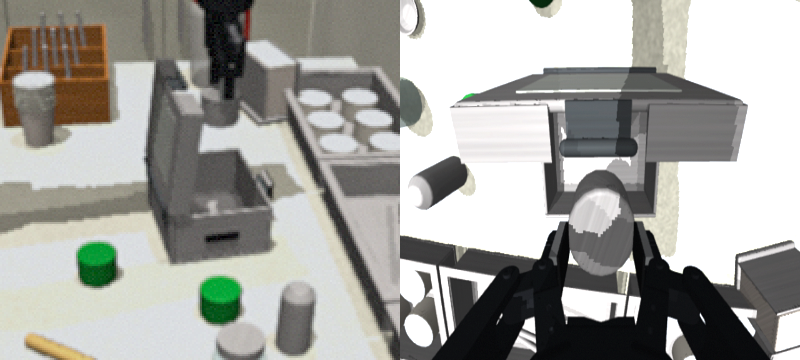

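The side view shows the pot hanging above the box, clear of the lid. In the wrist view it is centred on the box at (600,230), with the lid tongue at (598,150). Before going down I'll check how close the wrist camera gets to the lid.

```bash
python3 - <<'E'
from h import *
o=get_obs(); i=camera_info('wrist'); r=R.from_quat(o['ee_rot'])
print('cam in tool',r.inv().apply(np.array(i['origin'])-o['position']).round(3),'dir',r.inv().apply(R.from_quat(i['rotation']).apply([0,0,1])).round(2),o['joint_pos'].round(2))
# lid tongue/lip edge, free edge in the wrist image (full px)
print(onz('wrist',[(318*1,165),(360,160),(360,178),(80,118),(560,118)],.235,i).round(3))
E
```

```text
cam in tool [ 0.08   0.    -0.172] dir [-0.31 -0.    0.95] [-0.67  0.21  0.46  1.67 -0.1   1.28  1.49]
[[0.5   0.099 0.235]
 [0.496 0.116 0.235]
 [0.504 0.117 0.235]
 [0.491 0.001 0.235]
 [0.469 0.194 0.235]]
```

The camera hangs 80 mm to the lid side, so it would meet the leaning lid on the way down. I'll rise and turn the tool a half turn about z (j7 goes from 1.49 to about -1.65, within range).

Request:
{"method": "move_arm", "body": {
  "moves": [
    [[0,0,-1],[0,0,0],0],
    [[0,0,-1],[0,0,10],0],
    [[0,0,-0.4],[0,0,10],0],
    [[0,0,0],[0,0,10],0],
    [[0,0,0],[0,0,10],0]
  ]
}}

```text
clock: 10.1
position: [0.5529, 0.1056, 0.2473]
ee_rot: [0.291, 0.957, -0.0, 0.0]
ft_force: [0.5, 0.2, -2.3]
grip_width: 0.608
```

Request:
{"method": "move_arm", "body": {
  "moves": [
    [[0,0,0],[0,0,10],0],
    [[0,0,0],[0,0,10],0],
    [[0,0,0],[0,0,10],0],
    [[0,0,0],[0,0,10],0],
    [[0,0,0],[0,0,10],0]
  ]
}}

```text
clock: 10.72
position: [0.5528, 0.1056, 0.2472]
ee_rot: [0.668, 0.744, -0.0, 0.0]
ft_force: [-1.1, 0.3, -0.3]
grip_width: 0.613
```

Request:
{"method": "move_arm", "body": {
  "moves": [
    [[0,0,0],[0,0,10],0],
    [[0,0,0],[0,0,10],0],
    [[0,0,0],[0,0,10],0],
    [[0,0,0],[0,0,10],0],
    [[0,0,0],[0,0,10],0]
  ]
}}

```text
clock: 11.35
position: [0.5528, 0.1056, 0.2472]
ee_rot: [0.92, 0.392, -0.0, 0.0]
ft_force: [0.3, -0.7, -1.6]
grip_width: 0.61
```

Request:
{"method": "move_arm", "body": {
  "moves": [
    [[0,0,0],[0,0,10],0],
    [[0,0,0],[0,0,10],0],
    [[0,0,0],[0,0,10],0],
    [[0,0,0],[0,0,10],0],
    [[0,0,0],[0,0,0],0]
  ]
}}

```text
clock: 11.98
position: [0.5528, 0.1059, 0.2472]
ee_rot: [0.998, 0.057, -0.0, 0.0]
ft_force: [-0.4, 0.5, -0.8]
grip_width: 0.615
```

```bash
python3 - <<'E'
from h import *
go([.5554,.1074,.0145],[0.9984,0.0569,0,0]); print(get_obs()['joint_pos'].round(2))
cv2.imwrite('pics/w3.png',camera('wrist')[:,:,::-1])
E
```

```text
clock 11.97 pos [0.5528 0.1059 0.2472] shift units [ 0.11 -0.05  9.31] turn [ 0.  0. -0.]
[-0.95  0.2   0.8   1.59 -0.15  1.41 -1.6 ]
```

Request:
{"method": "move_arm", "body": {
  "moves": [
    [[0.11,-0.05,0.8],[0,0,0],0],
    [[0,0,0.8],[0,0,0],0],
    [[0,0,0.8],[0,0,0],0],
    [[0,0,0.8],[0,0,0],0],
    [[0,0,0.8],[0,0,0],0]
  ]
}}

```text
clock: 12.65
position: [0.5553, 0.1082, 0.1466]
ee_rot: [0.998, 0.059, 0.0, -0.0]
ft_force: [-0.1, 0.7, -1.6]
grip_width: 0.61
```

Request:
{"method": "move_arm", "body": {
  "moves": [
    [[0,0,0.8],[0,0,0],0],
    [[0,0,0.8],[0,0,0],0],
    [[0,0,0.8],[0,0,0],0],
    [[0,0,0.8],[0,0,0],0],
    [[0,0,0.8],[0,0,0],0]
  ]
}}

```text
clock: 13.28
position: [0.5554, 0.1086, 0.0462]
ee_rot: [0.998, 0.058, 0.0, -0.0]
ft_force: [0.0, 0.3, -0.6]
grip_width: 0.612
```

Request:
{"method": "move_arm", "body": {
  "moves": [
    [[0,0,0.6],[0,0,0],0],
    [[0,0,0.35],[0,0,0],0],
    [[0,0,0.15],[0,0,0],0],
    [[0,0,0.1],[0,0,0],0]
  ]
}}

```text
clock: 13.78
position: [0.5556, 0.1088, 0.0175]
ee_rot: [0.998, 0.057, 0.0, -0.0]
ft_force: [0.1, -0.4, -0.6]
grip_width: 0.609
```

```bash
python3 - <<'E'
from h import *
go([.5554,.1074,.0145],[0.9984,0.0569,0,0])
E
```

```text
clock 13.78 pos [0.5556 0.1088 0.0175] shift units [-0.02  0.05  0.12] turn [-0. -0.  0.]
```

Request:
{"method": "move_arm", "body": {
  "moves": [
    [[0,0,0.06],[0,0,0],0],
    [[0,0,0.04],[0,0,0],0],
    [[0,0,0],[0,0,0],0]
  ]
}}

```text
clock: 14.15
position: [0.5554, 0.1088, 0.0149]
ee_rot: [0.998, 0.057, 0.0, -0.0]
ft_force: [0.6, 0.4, -1.6]
grip_width: 0.613
```

Request:
{"method": "move_arm", "body": {
  "moves": [
    [[0,0,0.05],[0,0,0],0],
    [[0,0,0],[0,0,0],0]
  ]
}}

```text
clock: 14.4
position: [0.5558, 0.1089, 0.0141]
ee_rot: [0.998, 0.057, 0.001, -0.0]
ft_force: [-1.9, 0.6, 4.5]
grip_width: 0.608
```

Touchdown felt (4.5 N at z 14.1 mm, as expected). Release and rise.

Request:
{"method": "move_arm", "body": {
  "moves": [
    [[0,0,0],[0,0,0],0.9],
    [[0,0,0],[0,0,0],0.9],
    [[0,0,0],[0,0,0],0.9],
    [[0,0,0],[0,0,0],0.9]
  ]
}}

```text
clock: 14.9
position: [0.5553, 0.1087, 0.0135]
ee_rot: [0.998, 0.057, -0.0, -0.0]
ft_force: [-0.0, -0.4, -0.1]
grip_width: 0.902
```

Request:
{"method": "move_arm", "body": {
  "moves": [
    [[0,0,-0.3],[0,0,0],0.9],
    [[0,0,-0.6],[0,0,0],0.9],
    [[0,0,-1],[0,0,0],0.9],
    [[0,0,-1],[0,0,0],0.9],
    [[0,0,-1],[0,0,0],0.9]
  ]
}}

```text
clock: 15.52
position: [0.5555, 0.1086, 0.113]
ee_rot: [0.998, 0.057, 0.001, -0.0]
ft_force: [-0.2, -0.2, -0.0]
grip_width: 0.899
```

Request:
{"method": "move_arm", "body": {
  "moves": [
    [[0,0,-1],[0,0,0],0.5],
    [[0,0,-1],[0,0,0],0.2],
    [[0,0,-1],[0,0,0],0],
    [[0,0,-1],[0,0,0],0],
    [[0,0,-1],[0,0,0],0]
  ]
}}

```text
clock: 16.15
position: [0.5553, 0.1084, 0.238]
ee_rot: [0.998, 0.057, 0.0, -0.0]
ft_force: [0.6, -0.5, -1.5]
grip_width: -0.0
```

```bash
python3 - <<'E'
from h import *
print(get_obs()['position'])
w=camera('wrist'); s=camera('side')[90:210,270:380]
cv2.imwrite('pics/m3.png',np.clip(np.hstack([cv2.resize(s,(400,400),interpolation=3),cv2.resize(w,(400,400))])[:,:,::-1]*1.5,0,255).astype(np.uint8))
E
```

```text
[0.55526327 0.10840006 0.23802254]
```

View pics/m3.png

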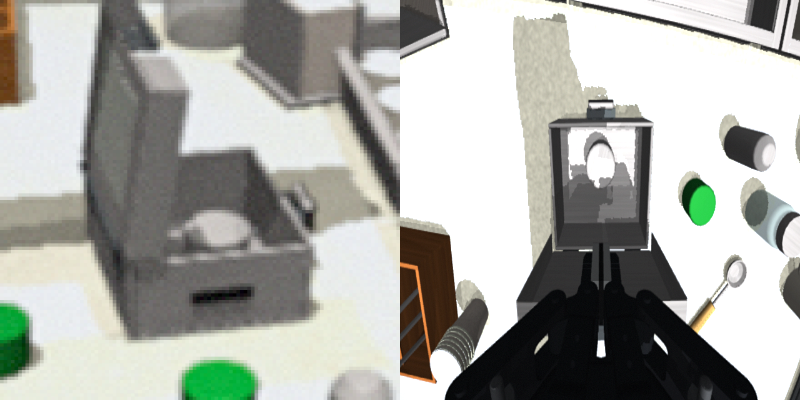

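The side crop shows the pot upright on the box floor at about (218,230), released. The wrist view agrees, with the jar, shaker, ladle and greens undisturbed. Next, with the fingers shut, I rise, go back over the lid and come down behind its outer face.

Request:
{"method": "move_arm", "body": {
  "moves": [
    [[0,0,-1],[0,0,0],0],
    [[0,0,-1],[0,0,0],0],
    [[-0.5,0,-0.9],[0,0,0],0],
    [[-1,0,0],[0,0,0],0],
    [[-1,0,0],[0,0,0],0]
  ]
}}

```text
clock: 16.88
position: [0.4925, 0.101, 0.3085]
ee_rot: [0.998, 0.057, 0.0, 0.0]
ft_force: [0.0, -0.1, 0.9]
grip_width: 0.002
```

Request:
{"method": "move_arm", "body": {
  "moves": [
    [[-1,0,0],[0,0,0],0],
    [[-1,0,0],[0,0,0],0],
    [[-0.4,0,0.5],[0,0,0],0],
    [[0,0,1],[0,0,0],0],
    [[0,0,1],[0,0,0],0]
  ]
}}

```text
clock: 17.5
position: [0.4333, 0.0945, 0.2454]
ee_rot: [0.998, 0.057, 0.0, -0.001]
ft_force: [-0.4, 0.6, -0.2]
grip_width: 0.003
```

```bash
cat > arc.py <<'E'
from h import *
x=np.array([-.99352,-.11364,0]); ctr=np.array([.53357,.10494,0])
def tcp(th,r=.138,lead=.011,pre=0.):
    # point of the outer face at radius r, tool centre 'lead' behind its leading corner
    return ctr+x*(.075-r*np.cos(th)+.003*np.sin(th)+lead+pre)+np.array([0,0,.086+r*np.sin(th)+.003*np.cos(th)])
E
python3 - <<'E'
from arc import *
o=get_obs(); print(o['joint_pos'].round(2),o['ft_force'].round(1))
go(tcp(1.45,pre=.02)); p=np.array(o['position']); b=p-ctr; print('box x',b@x)
prev=tcp(1.45)
for t in np.arange(1.35,-.01,-.1):
    n=tcp(t);d=n-prev;print(round(t,2),'step units fwd,down',round(-(d@x)/.025,2),round(-d[2]/.025,2),'z',n[2].round(3));prev=n
E
```

```text
[-1.09 -0.18  0.7   1.87  0.12  1.41 -1.88] [-0.4  0.6 -0.2]
clock 17.5 pos [0.4333 0.0945 0.2454] shift units [0.34 0.04 0.88] turn [0. 0. 0.]
box x 0.10077111003634001
1.35 step units fwd,down 0.55 0.08 z 0.221
1.25 step units fwd,down 0.53 0.14 z 0.218
1.15 step units fwd,down 0.52 0.19 z 0.213
1.05 step units fwd,down 0.5 0.24 z 0.207
0.95 step units fwd,down 0.47 0.29 z 0.2
0.85 step units fwd,down 0.44 0.33 z 0.192
0.75 step units fwd,down 0.4 0.38 z 0.182
0.65 step units fwd,down 0.36 0.41 z 0.172
0.55 step units fwd,down 0.32 0.45 z 0.161
0.45 step units fwd,down 0.28 0.48 z 0.149
0.35 step units fwd,down 0.23 0.5 z 0.136
0.25 step units fwd,down 0.17 0.52 z 0.123
0.15 step units fwd,down 0.12 0.54 z 0.11
0.05 step units fwd,down 0.07 0.55 z 0.096
```

Request:
{"method": "move_arm", "body": {
  "moves": [
    [[0.34,0,0.9],[0,0,0],0],
    [[0.4,0,0],[0,0,0],0],
    [[0.4,0,0],[0,0,0],0],
    [[0.3,0,0.04],[0,0,0],0],
    [[0.25,0,0.04],[0,0,0],0]
  ]
}}

```text
clock: 18.12
position: [0.4763, 0.0997, 0.2219]
ee_rot: [0.998, 0.057, 0.0, -0.0]
ft_force: [0.5, 0.1, -0.2]
grip_width: -0.001
```

Request:
{"method": "move_arm", "body": {
  "moves": [
    [[0.53,0,0.14],[0,0,0],0],
    [[0.52,0,0.19],[0,0,0],0],
    [[0.5,0,0.24],[0,0,0],0]
  ]
}}

```text
clock: 18.5
position: [0.517, 0.1047, 0.2093]
ee_rot: [0.998, 0.057, 0.003, -0.001]
ft_force: [2.5, -0.0, 8.5]
grip_width: 0.003
```

```bash
python3 - <<'E'
from arc import *
go(tcp(1.05)); print(get_obs()['ft_force'].round(1))
s=camera('side')[40:210,240:400]
cv2.imwrite('pics/m4.png',np.clip(cv2.resize(s,None,fx=3,fy=3,interpolation=3)[:,:,::-1]*1.5,0,255).astype(np.uint8))
E
```

```text
clock 18.5 pos [0.517  0.1047 0.2093] shift units [-0.14  0.06  0.08] turn [0. 0. 0.]
[ 2.5 -0.   8.5]
```

View pics/m4.png

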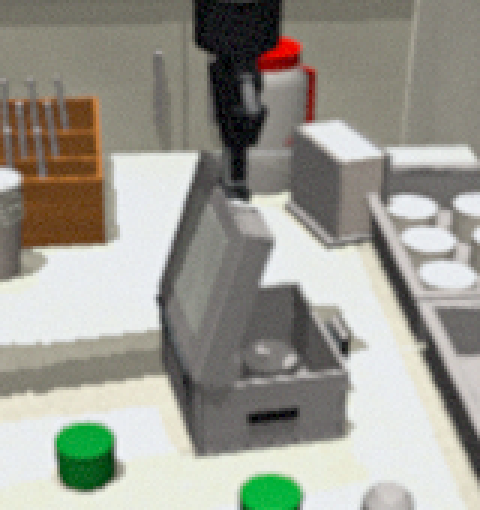

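The side view shows the lid tipped forward about 30° with the shut fingers behind its free edge at (237,195). The upward 8.5 N is odd, so I'll hold one row and read again.

Request:
{"method": "move_arm", "body": {
  "moves": [
    [[0,0,0],[0,0,0],0],
    [[0,0,0],[0,0,0],0]
  ]
}}

```text
clock: 18.8
position: [0.5136, 0.1039, 0.2071]
ee_rot: [0.998, 0.057, -0.0, 0.0]
ft_force: [-0.9, 0.7, 0.2]
grip_width: -0.0
```

```bash
python3 - <<'E'
from arc import *
o=get_obs();print(o['ft_force'].round(1),o['torque'].round(2)); go(tcp(1.05)); print('box x',(np.array(o['position'])-ctr)@x)
w=camera('wrist');t=camera('top')[125:225,115:275]
cv2.imwrite('pics/m5.png',np.clip(np.vstack([cv2.resize(t,(480,300),interpolation=3),cv2.resize(w,(480,300))])[:,:,::-1]*1.6,0,255).astype(np.uint8))
E
```

```text
[-0.9  0.7  0.2] [-0.05 -0.   -0.02]
clock 18.8 pos [0.5136 0.1039 0.2071] shift units [-0.    0.05 -0.  ] turn [0. 0. 0.]
box x 0.01992019555403921
```

View pics/m5.png

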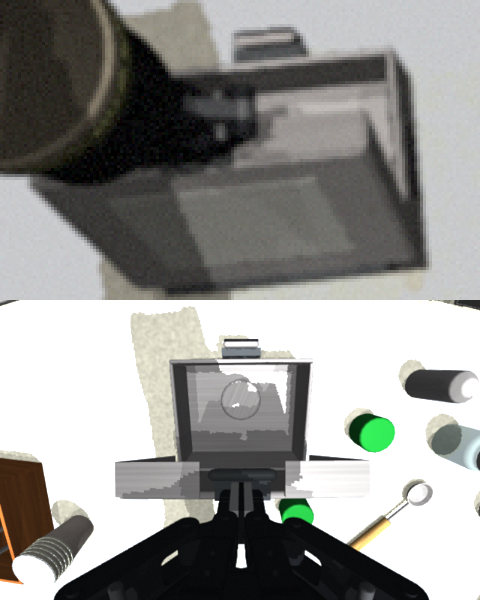

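The 8.5 N was a transient. The TCP is now exactly on the arc with about 1 N of contact, the lid leans on the fingers and the pot stands in the box. I'll continue along the arc at half pace.

Request:
{"method": "move_arm", "body": {
  "moves": [
    [[0.24,0,0.14],[0,0,0],0],
    [[0.23,0,0.15],[0,0,0],0],
    [[0.22,0,0.16],[0,0,0],0],
    [[0.22,0,0.17],[0,0,0],0],
    [[0.2,0,0.18],[0,0,0],0]
  ]
}}

```text
clock: 19.52
position: [0.5443, 0.1076, 0.1886]
ee_rot: [0.998, 0.057, 0.003, -0.0]
ft_force: [7.3, 0.8, 12.1]
grip_width: 0.003
```

Request:
{"method": "move_arm", "body": {
  "moves": [
    [[0.2,0,0.2],[0,0,0],0],
    [[0.18,0,0.2],[0,0,0],0],
    [[0.18,0,0.21],[0,0,0],0],
    [[0.16,0,0.22],[0,0,0],0],
    [[0.16,0,0.23],[0,0,0],0]
  ]
}}

```text
clock: 20.15
position: [0.5668, 0.1101, 0.1627]
ee_rot: [0.998, 0.057, 0.003, -0.001]
ft_force: [3.9, -0.0, 4.0]
grip_width: 0.003
```

Request:
{"method": "move_arm", "body": {
  "moves": [
    [[0.14,0,0.24],[0,0,0],0],
    [[0.14,0,0.24],[0,0,0],0],
    [[0.12,0,0.25],[0,0,0],0],
    [[0.11,0,0.25],[0,0,0],0],
    [[0,0,0],[0,0,0],0]
  ]
}}

```text
clock: 20.78
position: [0.5757, 0.111, 0.1354]
ee_rot: [0.998, 0.057, -0.001, 0.0]
ft_force: [-1.1, -0.2, 0.4]
grip_width: 0.0
```

```bash
python3 - <<'E'
from arc import *
go(tcp(.35));go(tcp(.22)); print(get_obs()['ft_force'].round(1))
E
```

```text
clock 20.77 pos [0.5757 0.111  0.1354] shift units [ 0.    0.05 -0.03] turn [0. 0. 0.]
clock 20.77 pos [0.5757 0.111  0.1354] shift units [0.22 0.05 0.66] turn [0. 0. 0.]
[-1.1 -0.2  0.4]
```

Request:
{"method": "move_arm", "body": {
  "moves": [
    [[0.04,0,0.1],[0,0,0],0],
    [[0.04,0,0.1],[0,0,0],0],
    [[0.04,0,0.1],[0,0,0],0],
    [[0.03,0,0.1],[0,0,0],0],
    [[0.03,0,0.1],[0,0,0],0]
  ]
}}

```text
clock: 21.4
position: [0.5807, 0.1117, 0.1236]
ee_rot: [0.998, 0.057, 0.0, -0.0]
ft_force: [0.2, -0.2, 1.3]
grip_width: -0.0
```

Request:
{"method": "move_arm", "body": {
  "moves": [
    [[0.01,0,0.04],[0,0,0],0],
    [[0.01,0,0.04],[0,0,0],0],
    [[0.01,0,0.04],[0,0,0],0],
    [[0,0,0],[0,0,0],0]
  ]
}}

```text
clock: 21.9
position: [0.5813, 0.1117, 0.1206]
ee_rot: [0.998, 0.057, -0.0, -0.0]
ft_force: [0.7, -0.6, -0.0]
grip_width: -0.007
```

Request:
{"method": "move_arm", "body": {
  "moves": [
    [[0.01,0,0.03],[0,0,0],0],
    [[0.01,0,0.03],[0,0,0],0],
    [[0,0,0.03],[0,0,0],0],
    [[0,0,0],[0,0,0],0]
  ]
}}

```text
clock: 22.4
position: [0.5818, 0.1118, 0.1184]
ee_rot: [0.998, 0.057, -0.0, -0.0]
ft_force: [0.1, 0.4, 0.6]
grip_width: 0.004
```

Request:
{"method": "move_arm", "body": {
  "moves": [
    [[0.01,0,0.03],[0,0,0],0],
    [[0.01,0,0.03],[0,0,0],0],
    [[0,0,0.02],[0,0,0],0],
    [[0,0,0],[0,0,0],0]
  ]
}}

```text
clock: 22.9
position: [0.5823, 0.1119, 0.1164]
ee_rot: [0.998, 0.057, -0.0, -0.0]
ft_force: [-0.2, 0.6, 0.5]
grip_width: 0.001
```

Request:
{"method": "move_arm", "body": {
  "moves": [
    [[0.01,0,0.03],[0,0,0],0],
    [[0.01,0,0.03],[0,0,0],0],
    [[0,0,0.02],[0,0,0],0],
    [[0,0,0],[0,0,0],0]
  ]
}}

```text
clock: 23.4
position: [0.5828, 0.1119, 0.1144]
ee_rot: [0.998, 0.057, -0.0, -0.0]
ft_force: [1.0, -1.7, 0.6]
grip_width: -0.004
```

Request:
{"method": "move_arm", "body": {
  "moves": [
    [[0.01,0,0.03],[0,0,0],0],
    [[0.01,0,0.03],[0,0,0],0],
    [[0,0,0.02],[0,0,0],0],
    [[0,0,0],[0,0,0],0]
  ]
}}

```text
clock: 23.9
position: [0.5833, 0.112, 0.1124]
ee_rot: [0.998, 0.057, -0.0, -0.0]
ft_force: [0.7, 0.5, 0.5]
grip_width: -0.003
```

Request:
{"method": "move_arm", "body": {
  "moves": [
    [[0,0,0.03],[0,0,0],0],
    [[0,0,0.03],[0,0,0],0],
    [[0,0,0.02],[0,0,0],0],
    [[0,0,0],[0,0,0],0]
  ]
}}

```text
clock: 24.4
position: [0.5833, 0.112, 0.1104]
ee_rot: [0.998, 0.057, -0.0, -0.0]
ft_force: [-0.0, 0.4, 1.2]
grip_width: 0.003
```

Request:
{"method": "move_arm", "body": {
  "moves": [
    [[0,0,0.03],[0,0,0],0],
    [[0,0,0.03],[0,0,0],0],
    [[0,0,0.02],[0,0,0],0],
    [[0,0,0],[0,0,0],0]
  ]
}}

```text
clock: 24.9
position: [0.5833, 0.112, 0.1084]
ee_rot: [0.998, 0.057, -0.0, -0.0]
ft_force: [0.2, 0.0, 1.1]
grip_width: 0.003
```

Request:
{"method": "move_arm", "body": {
  "moves": [
    [[0,0,0.03],[0,0,0],0],
    [[0,0,0.03],[0,0,0],0],
    [[0,0,0.02],[0,0,0],0],
    [[0,0,0],[0,0,0],0]
  ]
}}

```text
clock: 25.4
position: [0.5833, 0.112, 0.1064]
ee_rot: [0.998, 0.057, -0.0, -0.0]
ft_force: [1.4, 0.0, 1.0]
grip_width: -0.0
```

Request:
{"method": "move_arm", "body": {
  "moves": [
    [[0,0,0.03],[0,0,0],0],
    [[0,0,0.03],[0,0,0],0],
    [[0,0,0.02],[0,0,0],0],
    [[0,0,0],[0,0,0],0]
  ]
}}

```text
clock: 25.9
position: [0.5833, 0.112, 0.1044]
ee_rot: [0.998, 0.057, -0.0, -0.0]
ft_force: [-0.6, 0.5, 0.5]
grip_width: -0.002
```

Request:
{"method": "move_arm", "body": {
  "moves": [
    [[0,0,0.03],[0,0,0],0],
    [[0,0,0.03],[0,0,0],0],
    [[0,0,0.02],[0,0,0],0],
    [[0,0,0],[0,0,0],0]
  ]
}}

```text
clock: 26.4
position: [0.5833, 0.112, 0.1024]
ee_rot: [0.998, 0.057, -0.0, -0.0]
ft_force: [-0.3, 0.3, -0.3]
grip_width: 0.0
```

Request:
{"method": "move_arm", "body": {
  "moves": [
    [[0,0,0.03],[0,0,0],0],
    [[0,0,0.03],[0,0,0],0],
    [[0,0,0],[0,0,0],0]
  ]
}}

```text
clock: 26.78
position: [0.5833, 0.112, 0.1009]
ee_rot: [0.998, 0.057, -0.0, -0.0]
ft_force: [1.1, 0.1, 1.0]
grip_width: -0.0
```

Request:
{"method": "move_arm", "body": {
  "moves": [
    [[0,0,0.03],[0,0,0],0],
    [[0,0,0.03],[0,0,0],0],
    [[0,0,0],[0,0,0],0]
  ]
}}

```text
clock: 27.15
position: [0.5833, 0.112, 0.0994]
ee_rot: [0.998, 0.057, -0.0, -0.0]
ft_force: [-0.2, -0.1, 1.0]
grip_width: -0.004
```

Request:
{"method": "move_arm", "body": {
  "moves": [
    [[0,0,0.03],[0,0,0],0],
    [[0,0,0.03],[0,0,0],0],
    [[0,0,0],[0,0,0],0]
  ]
}}

```text
clock: 27.52
position: [0.5833, 0.112, 0.0979]
ee_rot: [0.998, 0.057, -0.0, 0.0]
ft_force: [0.4, 0.5, 1.0]
grip_width: 0.0
```

```bash
python3 - <<'E'
from h import *
print(get_obs()['ft_force'].round(1))
s=camera('side')[90:210,260:400];w=camera('wrist')
cv2.imwrite('pics/m6.png',np.clip(np.hstack([cv2.resize(s,(400,343),interpolation=3),cv2.resize(w,(400,343))])[:,:,::-1]*1.5,0,255).astype(np.uint8))
E
```

```text
[0.4 0.5 1. ]
```

View pics/m6.png

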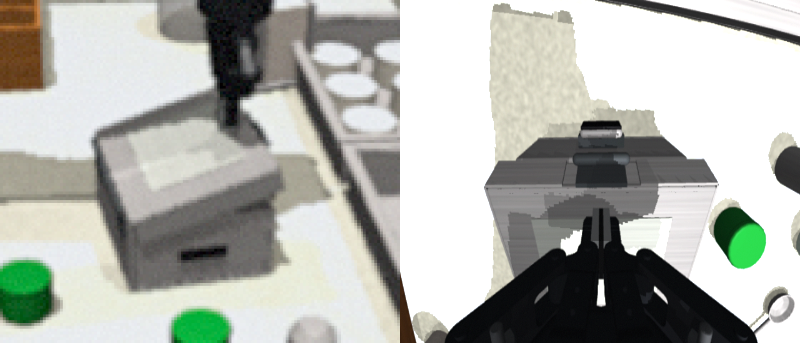

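The side view shows the lid still ajar with the fingertips on it, about 10 mm inside the press point. I'll slide forward 8 mm to the press point and continue down.

Request:
{"method": "move_arm", "body": {
  "moves": [
    [[0.1,0,0],[0,0,0],0],
    [[0.1,0,0],[0,0,0],0],
    [[0.1,0,0],[0,0,0],0],
    [[0,0,0],[0,0,0],0]
  ]
}}

```text
clock: 28.12
position: [0.5911, 0.1128, 0.0979]
ee_rot: [0.998, 0.057, 0.0, 0.0]
ft_force: [0.4, -0.2, 0.7]
grip_width: -0.002
```

Request:
{"method": "move_arm", "body": {
  "moves": [
    [[0,0,0.03],[0,0,0],0],
    [[0,0,0.03],[0,0,0],0],
    [[0,0,0],[0,0,0],0]
  ]
}}

```text
clock: 28.5
position: [0.5908, 0.1128, 0.0965]
ee_rot: [0.998, 0.057, 0.0, -0.0]
ft_force: [0.3, 0.4, 1.2]
grip_width: -0.0
```

Request:
{"method": "move_arm", "body": {
  "moves": [
    [[0,0,0.03],[0,0,0],0],
    [[0,0,0.03],[0,0,0],0],
    [[0,0,0],[0,0,0],0]
  ]
}}

```text
clock: 28.88
position: [0.5907, 0.1128, 0.0949]
ee_rot: [0.998, 0.057, -0.0, -0.0]
ft_force: [0.7, 0.3, 0.1]
grip_width: -0.003
```

Request:
{"method": "move_arm", "body": {
  "moves": [
    [[0,0,0.03],[0,0,0],0],
    [[0,0,0.02],[0,0,0],0],
    [[0,0,0],[0,0,0],0]
  ]
}}

```text
clock: 29.25
position: [0.5907, 0.1128, 0.0937]
ee_rot: [0.998, 0.057, -0.0, -0.0]
ft_force: [0.1, -0.3, 0.2]
grip_width: 0.003
```

Request:
{"method": "move_arm", "body": {
  "moves": [
    [[0,0,0.03],[0,0,0],0],
    [[0,0,0.02],[0,0,0],0],
    [[0,0,0],[0,0,0],0]
  ]
}}

```text
clock: 29.62
position: [0.5907, 0.1128, 0.0924]
ee_rot: [0.998, 0.057, -0.0, -0.0]
ft_force: [0.4, -0.2, 0.3]
grip_width: -0.002
```

```bash
python3 - <<'E'
from h import *
f=[]
s=camera('side')
for k in range(8): camera('side'); f.append(get_obs()['ft_force'])
print(np.mean(f,0).round(2),get_obs()['position'],get_obs()['clock'])
w=camera('wrist')
cv2.imwrite('pics/m7.png',np.clip(np.hstack([cv2.resize(s[90:210,280:380],(400,480),interpolation=3),cv2.resize(w[100:300,180:460],(400,480),interpolation=3)])[:,:,::-1]*1.3,0,255).astype(np.uint8))
E
```

```text
[ 0.41 -0.02  0.88] [0.59071076 0.11283019 0.09243685] 30.075
```

View pics/m7.png

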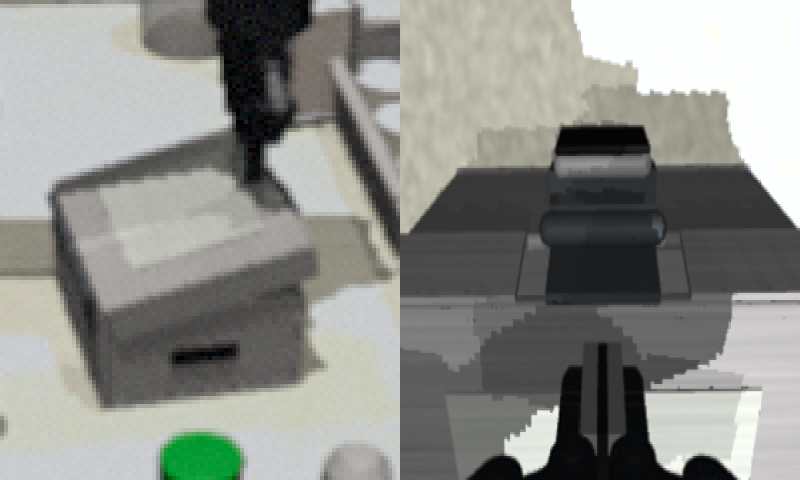

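```bash
python3 - <<'E'
from arc import *
y=np.array([.11364,-.99352,0]); P=lambda a,b,z:ctr+a*x+b*y+np.array([0,0,z])
g=lambda p:((proj('side',p)-[280,90])*4).round().tolist()
print('tip',g([[.5907,.1128,.0924]]),'base corners',g([P(.075,.09,0),P(-.075,.09,0)]),'rim',g([P(.075,.09,.08),P(-.075,.09,.08)]),'hinge',g([P(.075,.092,.089)]))
for t in (0,.05,.1,.15,.2,.25,.3): print(t,g([P(.075-.153*np.cos(t),b*.092,.089+.153*np.sin(t)) for b in(1,-1)]))
E
```

```text
tip [[246.0, 219.0]] base corners [[96.0, 411.0], [295.0, 387.0]] rim [[96.0, 319.0], [303.0, 296.0]] hinge [[96.0, 310.0]]
0 [[309.0, 286.0], [239.0, 163.0]]
0.05 [[310.0, 277.0], [239.0, 155.0]]
0.1 [[310.0, 268.0], [239.0, 146.0]]
0.15 [[309.0, 259.0], [238.0, 138.0]]
0.2 [[308.0, 249.0], [237.0, 129.0]]
0.25 [[307.0, 240.0], [235.0, 121.0]]
0.3 [[305.0, 231.0], [233.0, 113.0]]
```

```bash
python3 - <<'E'
from arc import *
from scipy.optimize import brentq
i=camera_info('wrist'); im=camera('wrist')
y=np.array([.11364,-.99352,0]); P=lambda a,b,z:ctr+a*x+b*y+np.array([0,0,z])
print('tip',proj('wrist',[get_obs()['position']],i).round(),'rim corners',proj('wrist',[P(-.075,-.09,.08),P(-.075,.09,.08)],i).round().tolist())
for t in (0,.05,.1,.15,.2,.25): print(t,proj('wrist',[P(.075-.153*np.cos(t)+.003*np.sin(t),b,.086+.153*np.sin(t)+.003*np.cos(t)) for b in(-.092,0,.092)],i).round().tolist())
cv2.imwrite('pics/w9.png',np.clip(cv2.resize(im[80:330,130:510],(760,500),interpolation=3)[:,:,::-1]*1.2,0,255).astype(np.uint8))
E
```

```text
tip [[321. 235.]] rim corners [[184.0, 202.0], [463.0, 201.0]]
0 [[174.0, 202.0], [324.0, 202.0], [473.0, 202.0]]
0.05 [[168.0, 206.0], [324.0, 206.0], [479.0, 206.0]]
0.1 [[162.0, 212.0], [324.0, 212.0], [486.0, 212.0]]
0.15 [[155.0, 219.0], [324.0, 219.0], [492.0, 219.0]]
0.2 [[149.0, 227.0], [324.0, 227.0], [499.0, 227.0]]
0.25 [[141.0, 236.0], [324.0, 237.0], [506.0, 236.0]]
```

View pics/w9.png

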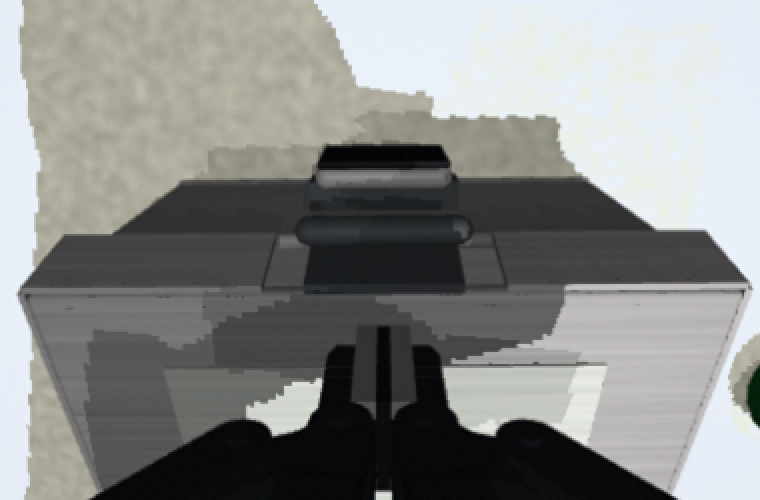

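This view shows the lid's outer free edge at row 224 (crop 18–752, 288), which gives an angle of about 0.18. The tongue at (383,230) is still inboard of the nose at (383,175). So the lid is higher than the TCP height implies, while the force stays at about 1 N. From here I'll track the lid angle numerically from the edge row.

```bash
cat > lid.py <<'E'
from arc import *
y=np.array([.11364,-.99352,0]); P=lambda a,b,z:ctr+a*x+b*y+np.array([0,0,z])
def lid():
    i=camera_info('wrist'); im=cv2.GaussianBlur(cv2.cvtColor(camera('wrist'),cv2.COLOR_RGB2GRAY),(1,3),0).astype(float)
    pr=im[185:275,430:485].mean(1); g=np.diff(pr); k=int(np.argmax(g)); row=185+k+.5
    T=np.linspace(-.02,.5,105); rr=[proj('wrist',[P(.075-.153*np.cos(t)+.003*np.sin(t),.06,.086+.153*np.sin(t)+.003*np.cos(t))],i)[0,1] for t in T]
    th=float(np.interp(row,rr,T)); o=get_obs(); p=np.array(o['position']); r=.075-(p-ctr)@x
    print('row',row,'grad',g[k].round(1),'theta',round(th,3),'face z under tool',round(.086+r*np.tan(th)+.003/np.cos(th),4),'r',r.round(3),'TCP',p.round(4),'F',o['ft_force'].round(1),'t',round(float(o['clock']),2))
if __name__=='__main__':
    lid()
E
python3 - <<'E'
from lid import *
lid()
i=camera_info('wrist'); p=np.array(get_obs()['position'])
o,d=ray('wrist',[(321.5,242.5)],i); d=d[0]
for lead in(0,.011):
    n=-x; q=p+n*lead; s=((q-o)@n)/(d@n); print('visible tip z, lead',lead,(o+s*d).round(4))
m6=cv2.imread('pics/m6.png',0)[:,:400]; m7=cv2.imread('pics/m7.png',0)[:,:400]
a=np.zeros((400,640),np.float32);b=a.copy()
a[90:210,260:400]=cv2.resize(m6,(140,120),interpolation=cv2.INTER_AREA)/1.5;b[90:210,280:380]=cv2.resize(m7,(100,120),interpolation=cv2.INTER_AREA)/1.3
for nm,(u0,v0,u1,v1) in dict(lidcorner=(348,145,364,170),box=(305,175,360,195)).items():
    t=b[v0:v1,u0:u1]; s=a[v0-8:v1+8,u0-8:u1+8]; m=cv2.matchTemplate(s,t,cv2.TM_CCOEFF_NORMED); print(nm,'shift m7->m6',np.array(np.unravel_index(m.argmax(),m.shape))-8,m.max())
E
```

```text
row 221.5 grad 44.3 theta 0.166 face z under tool 0.1113 r 0.133 TCP [0.5907 0.1128 0.0924] F [0.4 0.4 0.4] t 30.23
visible tip z, lead 0 [0.5907 0.1128 0.1033]
visible tip z, lead 0.011 [0.6016 0.1141 0.1253]
lidcorner shift m7->m6 [-1 -1] 0.9691657
box shift m7->m6 [0 0] 0.9977992
```

The lid angle is 0.166. The lid moves with the fingers, and the real contact sits about 19 mm above the reported TCP. So the catch hasn't been reached yet, and I'll keep pressing in small steps.

Request:
{"method": "move_arm", "body": {
  "moves": [
    [[0,0,0.03],[0,0,0],0],
    [[0,0,0.03],[0,0,0],0],
    [[0,0,0.03],[0,0,0],0],
    [[0,0,0.03],[0,0,0],0],
    [[0,0,0],[0,0,0],0]
  ]
}}

```text
clock: 30.85
position: [0.5907, 0.1128, 0.0894]
ee_rot: [0.998, 0.057, -0.0, -0.0]
ft_force: [0.1, 0.6, 0.4]
grip_width: 0.002
```

```bash
python3 lid.py
```

```text
row 219.5 grad 40.3 theta 0.138 face z under tool 0.1075 r 0.133 TCP [0.5907 0.1128 0.0894] F [-0.1 -0.   0.9] t 30.9
```

Request:
{"method": "move_arm", "body": {
  "moves": [
    [[0,0,0.02],[0,0,0],0],
    [[0,0,0.02],[0,0,0],0],
    [[0,0,0.02],[0,0,0],0],
    [[0,0,0],[0,0,0],0]
  ]
}}

```text
clock: 31.4
position: [0.5907, 0.1129, 0.0879]
ee_rot: [0.998, 0.057, -0.0, -0.0]
ft_force: [0.2, 0.2, 1.3]
grip_width: -0.001
```

Request:
{"method": "move_arm", "body": {
  "moves": [
    [[0,0,0.02],[0,0,0],0],
    [[0,0,0.02],[0,0,0],0],
    [[0,0,0.02],[0,0,0],0],
    [[0,0,0],[0,0,0],0]
  ]
}}

```text
clock: 31.9
position: [0.5907, 0.1129, 0.0864]
ee_rot: [0.998, 0.057, -0.0, -0.0]
ft_force: [1.4, 1.0, 0.3]
grip_width: 0.001
```

Request:
{"method": "move_arm", "body": {
  "moves": [
    [[0,0,0.02],[0,0,0],0],
    [[0,0,0.02],[0,0,0],0],
    [[0,0,0.02],[0,0,0],0],
    [[0,0,0],[0,0,0],0]
  ]
}}

```text
clock: 32.4
position: [0.5907, 0.1128, 0.0849]
ee_rot: [0.998, 0.057, -0.0, -0.0]
ft_force: [0.6, -0.4, 0.7]
grip_width: 0.004
```

Request:
{"method": "move_arm", "body": {
  "moves": [
    [[0,0,0.02],[0,0,0],0],
    [[0,0,0.02],[0,0,0],0],
    [[0,0,0.02],[0,0,0],0],
    [[0,0,0],[0,0,0],0]
  ]
}}

```text
clock: 32.9
position: [0.5907, 0.1128, 0.0834]
ee_rot: [0.998, 0.057, -0.0, -0.0]
ft_force: [-0.1, 0.5, 1.6]
grip_width: -0.0
```

```bash
python3 lid.py
```

```text
row 217.5 grad 46.7 theta 0.095 face z under tool 0.1016 r 0.133 TCP [0.5907 0.1128 0.0834] F [0.5 0.4 0.8] t 32.95
```

Following steadily, angle now 0.095. Continue.

Request:
{"method": "move_arm", "body": {
  "moves": [
    [[0,0,0.02],[0,0,0],0],
    [[0,0,0.02],[0,0,0],0],
    [[0,0,0.02],[0,0,0],0],
    [[0,0,0],[0,0,0],0]
  ]
}}

```text
clock: 33.45
position: [0.5907, 0.1128, 0.0819]
ee_rot: [0.998, 0.057, -0.0, -0.0]
ft_force: [0.8, 0.4, 1.8]
grip_width: 0.001
```

Request:
{"method": "move_arm", "body": {
  "moves": [
    [[0,0,0.02],[0,0,0],0],
    [[0,0,0.02],[0,0,0],0],
    [[0,0,0.02],[0,0,0],0],
    [[0,0,0],[0,0,0],0]
  ]
}}

```text
clock: 33.95
position: [0.5907, 0.1128, 0.0804]
ee_rot: [0.998, 0.057, -0.0, -0.0]
ft_force: [1.0, 0.5, 0.4]
grip_width: -0.0
```

Request:
{"method": "move_arm", "body": {
  "moves": [
    [[0,0,0.02],[0,0,0],0],
    [[0,0,0.02],[0,0,0],0],
    [[0,0,0.02],[0,0,0],0],
    [[0,0,0],[0,0,0],0]
  ]
}}

```text
clock: 34.45
position: [0.5907, 0.1128, 0.0789]
ee_rot: [0.998, 0.057, -0.0, -0.0]
ft_force: [0.5, -0.6, 0.6]
grip_width: -0.001
```

Request:
{"method": "move_arm", "body": {
  "moves": [
    [[0,0,0.02],[0,0,0],0],
    [[0,0,0.02],[0,0,0],0],
    [[0,0,0.02],[0,0,0],0],
    [[0,0,0],[0,0,0],0]
  ]
}}

```text
clock: 34.95
position: [0.5907, 0.1128, 0.0774]
ee_rot: [0.998, 0.057, -0.0, -0.0]
ft_force: [0.9, 0.2, 1.4]
grip_width: -0.002
```

```bash
python3 lid.py
```

```text
row 215.5 grad 41.2 theta 0.047 face z under tool 0.0953 r 0.133 TCP [0.5907 0.1128 0.0774] F [ 1.8 -0.2  0.7] t 35.0
```

Request:
{"method": "move_arm", "body": {
  "moves": [
    [[0,0,0.02],[0,0,0],0],
    [[0,0,0.02],[0,0,0],0],
    [[0,0,0.02],[0,0,0],0],
    [[0,0,0],[0,0,0],0]
  ]
}}

```text
clock: 35.5
position: [0.5908, 0.1128, 0.076]
ee_rot: [0.998, 0.057, -0.0, -0.0]
ft_force: [-0.5, 0.9, 0.7]
grip_width: -0.0
```

Request:
{"method": "move_arm", "body": {
  "moves": [
    [[0,0,0.02],[0,0,0],0],
    [[0,0,0.02],[0,0,0],0],
    [[0,0,0],[0,0,0],0]
  ]
}}

```text
clock: 35.88
position: [0.5907, 0.1128, 0.0749]
ee_rot: [0.998, 0.057, -0.0, -0.0]
ft_force: [0.6, -0.4, 1.3]
grip_width: -0.001
```

```bash
python3 lid.py
```

```text
row 214.5 grad 46.6 theta 0.024 face z under tool 0.0922 r 0.133 TCP [0.5907 0.1128 0.0749] F [ 0.5 -0.1  1. ] t 35.92
```

Request:
{"method": "move_arm", "body": {
  "moves": [
    [[0,0,0.02],[0,0,0],0],
    [[0,0,0.02],[0,0,0],0],
    [[0,0,0],[0,0,0],0]
  ]
}}

```text
clock: 36.3
position: [0.5908, 0.1128, 0.0739]
ee_rot: [0.998, 0.057, -0.0, -0.0]
ft_force: [0.7, 0.1, 1.5]
grip_width: -0.002
```

Request:
{"method": "move_arm", "body": {
  "moves": [
    [[0,0,0.02],[0,0,0],0],
    [[0,0,0.02],[0,0,0],0],
    [[0,0,0],[0,0,0],0]
  ]
}}

```text
clock: 36.67
position: [0.5908, 0.1129, 0.073]
ee_rot: [0.998, 0.057, -0.0, -0.0]
ft_force: [0.9, 0.2, 1.5]
grip_width: 0.001
```

Request:
{"method": "move_arm", "body": {
  "moves": [
    [[0,0,0.02],[0,0,0],0],
    [[0,0,0.02],[0,0,0],0],
    [[0,0,0],[0,0,0],0]
  ]
}}

```text
clock: 37.05
position: [0.5908, 0.1128, 0.0719]
ee_rot: [0.998, 0.057, -0.0, -0.0]
ft_force: [1.2, 1.0, 0.7]
grip_width: 0.006
```

```bash
python3 lid.py
```

```text
row 213.5 grad 49.6 theta -0.003 face z under tool 0.0886 r 0.133 TCP [0.5907 0.1128 0.0719] F [ 1.2 -0.7  0.9] t 37.1
```

Request:
{"method": "move_arm", "body": {
  "moves": [
    [[0,0,0.02],[0,0,0],0],
    [[0,0,0.02],[0,0,0],0],
    [[0,0,0],[0,0,0],0]
  ]
}}

```text
clock: 37.48
position: [0.5907, 0.1128, 0.0709]
ee_rot: [0.998, 0.057, -0.0, -0.0]
ft_force: [1.0, -0.4, 0.2]
grip_width: -0.0
```

Request:
{"method": "move_arm", "body": {
  "moves": [
    [[0,0,0.02],[0,0,0],0],
    [[0,0,0.02],[0,0,0],0],
    [[0,0,0],[0,0,0],0]
  ]
}}

```text
clock: 37.85
position: [0.5908, 0.1128, 0.0699]
ee_rot: [0.998, 0.057, -0.0, -0.0]
ft_force: [1.4, -0.9, 1.3]
grip_width: 0.002
```

```bash
python3 lid.py
```

```text
row 212.5 grad 44.7 theta -0.02 face z under tool 0.0863 r 0.133 TCP [0.5907 0.1128 0.07  ] F [0.3 0.1 1.1] t 37.9
```

```bash
python3 - <<'E'
from lid import *
m7=cv2.imread('pics/m7.png',0)[:,:400]; b=np.zeros((400,640),np.float32); b[90:210,280:380]=cv2.resize(m7,(100,120),interpolation=cv2.INTER_AREA)/1.3
s=camera('side'); cv2.imwrite('pics/s_now.png',s[:,:,::-1]); a=cv2.cvtColor(s,cv2.COLOR_RGB2GRAY).astype(np.float32)
for nm,(u0,v0,u1,v1) in dict(lidcorner=(344,145,364,162),box=(305,175,360,195)).items():
    t=b[v0:v1,u0:u1]; w=a[v0-14:v1+14,u0-6:u1+6]; t4,w4=[cv2.resize(k,None,fx=4,fy=4,interpolation=3) for k in(t,w)]
    m=cv2.matchTemplate(w4,t4,cv2.TM_CCOEFF_NORMED); print(nm,'now-m7 (v,u) px',(np.array(np.unravel_index(m.argmax(),m.shape))-[56,24])/4,m.max())
print(a[140:180,352].astype(int).tolist())
i=camera_info('wrist');print('wrist px of tongue/nose col 320:'); w=cv2.cvtColor(camera('wrist'),cv2.COLOR_RGB2GRAY); print(list(enumerate(w[130:230,320].tolist(),130))[::2])
print('catch top outer/inner rows',proj('wrist',[P(-.101,0,.099),P(-.075,0,.099),P(-.101,0,.08),P(-.075,0,.08)],i).round(0).tolist())
E
```

```text
lidcorner now-m7 (v,u) px [6. 0.] 0.8956111
box now-m7 (v,u) px [0. 0.] 0.99589515
[156, 159, 158, 155, 134, 70, 39, 48, 70, 100, 125, 126, 126, 125, 125, 124, 125, 124, 121, 107, 86, 72, 71, 69, 71, 69, 69, 66, 64, 59, 61, 59, 56, 61, 63, 72, 71, 73, 72, 74]
wrist px of tongue/nose col 320:
[(130, 141), (132, 140), (134, 140), (136, 139), (138, 139), (140, 122), (142, 123), (144, 122), (146, 117), (148, 115), (150, 114), (152, 113), (154, 110), (156, 111), (158, 48), (160, 4), (162, 5), (164, 6), (166, 4), (168, 8), (170, 16), (172, 19), (174, 96), (176, 109), (178, 98), (180, 79), (182, 54), (184, 23), (186, 29), (188, 33), (190, 40), (192, 40), (194, 33), (196, 28), (198, 18), (200, 19), (202, 19), (204, 19), (206, 18), (208, 20), (210, 19), (212, 29), (214, 36), (216, 34), (218, 51), (220, 81), (222, 81), (224, 82), (226, 85), (228, 83)]
catch top outer/inner rows [[324.0, 179.0], [324.0, 228.0], [324.0, 170.0], [324.0, 214.0]]
```

By the side view the lid has dropped 6 px, which puts it at about 0.04 rad, and this box's catch sits low. The tongue is just about to reach the nose. Continue gently.

Request:
{"method": "move_arm", "body": {
  "moves": [
    [[0,0,0.02],[0,0,0],0],
    [[0,0,0.02],[0,0,0],0],
    [[0,0,0],[0,0,0],0]
  ]
}}

```text
clock: 38.38
position: [0.5908, 0.1129, 0.0689]
ee_rot: [0.998, 0.057, -0.0, -0.0]
ft_force: [1.5, -0.7, 0.9]
grip_width: 0.003
```

Request:
{"method": "move_arm", "body": {
  "moves": [
    [[0,0,0.02],[0,0,0],0],
    [[0,0,0.02],[0,0,0],0],
    [[0,0,0],[0,0,0],0]
  ]
}}

```text
clock: 38.75
position: [0.5908, 0.1129, 0.068]
ee_rot: [0.998, 0.057, -0.0, -0.0]
ft_force: [0.5, -0.4, 0.6]
grip_width: -0.001
```

Request:
{"method": "move_arm", "body": {
  "moves": [
    [[0,0,0.02],[0,0,0],0],
    [[0,0,0.02],[0,0,0],0],
    [[0,0,0],[0,0,0],0]
  ]
}}

```text
clock: 39.12
position: [0.5908, 0.1129, 0.067]
ee_rot: [0.998, 0.057, -0.0, -0.0]
ft_force: [0.6, 0.7, 0.5]
grip_width: -0.002
```

Request:
{"method": "move_arm", "body": {
  "moves": [
    [[0,0,0.02],[0,0,0],0],
    [[0,0,0.02],[0,0,0],0],
    [[0,0,0],[0,0,0],0]
  ]
}}

```text
clock: 39.5
position: [0.5908, 0.1128, 0.0661]
ee_rot: [0.998, 0.057, 0.0, -0.0]
ft_force: [0.3, -0.4, 4.0]
grip_width: 0.001
```

```bash
cat > sd.py <<'E'
from lid import *
m7=cv2.imread('pics/m7.png',0)[:,:400]; b=np.zeros((400,640),np.float32); b[90:210,280:380]=cv2.resize(m7,(100,120),interpolation=cv2.INTER_AREA)/1.3
a=cv2.cvtColor(camera('side'),cv2.COLOR_RGB2GRAY).astype(np.float32)
t=b[145:162,344:364]; w=a[131:180,338:370]; t4,w4=[cv2.resize(k,None,fx=4,fy=4,interpolation=3) for k in(t,w)]
m=cv2.matchTemplate(w4,t4,cv2.TM_CCOEFF_NORMED); print('side dv',(np.unravel_index(m.argmax(),m.shape)[0]-56)/4,m.max().round(2)); lid()
print(a[140:180,352].astype(int).tolist())
E
python3 sd.py
```

```text
side dv 7.0 0.88
row 212.5 grad 47.4 theta -0.02 face z under tool 0.0863 r 0.133 TCP [0.5908 0.1129 0.0662] F [ 0.2 -0.5  4.5] t 39.6
[155, 157, 159, 158, 135, 82, 48, 46, 57, 70, 97, 125, 127, 125, 124, 124, 123, 123, 124, 122, 111, 89, 72, 73, 71, 68, 70, 69, 64, 60, 60, 59, 59, 60, 69, 73, 69, 71, 69, 74]
```

Force rises to 4.5 N, so the tongue has met the catch. Half-millimetre steps now.

Request:
{"method": "move_arm", "body": {
  "moves": [
    [[0,0,0.02],[0,0,0],0],
    [[0,0,0],[0,0,0],0]
  ]
}}

```text
clock: 39.85
position: [0.5909, 0.1128, 0.0658]
ee_rot: [0.998, 0.057, 0.0, -0.0]
ft_force: [-1.3, 0.2, 6.8]
grip_width: -0.007
```

Request:
{"method": "move_arm", "body": {
  "moves": [
    [[0,0,0.02],[0,0,0],0],
    [[0,0,0],[0,0,0],0]
  ]
}}

```text
clock: 40.1
position: [0.5909, 0.1129, 0.0654]
ee_rot: [0.998, 0.057, 0.0, -0.0]
ft_force: [-2.1, 0.4, 8.1]
grip_width: 0.002
```

Request:
{"method": "move_arm", "body": {
  "moves": [
    [[0,0,0.02],[0,0,0],0],
    [[0,0,0],[0,0,0],0]
  ]
}}

```text
clock: 40.35
position: [0.5909, 0.1129, 0.0649]
ee_rot: [0.998, 0.057, 0.0, -0.0]
ft_force: [-1.6, 0.1, 7.3]
grip_width: -0.001
```

Request:
{"method": "move_arm", "body": {
  "moves": [
    [[0,0,0.02],[0,0,0],0],
    [[0,0,0],[0,0,0],0]
  ]
}}

```text
clock: 40.6
position: [0.591, 0.1129, 0.0642]
ee_rot: [0.998, 0.057, 0.0, -0.0]
ft_force: [0.3, 0.4, 5.7]
grip_width: -0.001
```

Request:
{"method": "move_arm", "body": {
  "moves": [
    [[0,0,0.02],[0,0,0],0],
    [[0,0,0],[0,0,0],0]
  ]
}}

```text
clock: 40.85
position: [0.591, 0.1129, 0.0636]
ee_rot: [0.998, 0.057, 0.0, -0.0]
ft_force: [-0.6, 0.5, 4.5]
grip_width: -0.0
```

Request:
{"method": "move_arm", "body": {
  "moves": [
    [[0,0,0.02],[0,0,0],0],
    [[0,0,0],[0,0,0],0]
  ]
}}

```text
clock: 41.1
position: [0.591, 0.1129, 0.063]
ee_rot: [0.998, 0.057, 0.0, -0.0]
ft_force: [2.3, -0.4, 4.2]
grip_width: 0.0
```

Request:
{"method": "move_arm", "body": {
  "moves": [
    [[0,0,0.02],[0,0,0],0],
    [[0,0,0],[0,0,0],0]
  ]
}}

```text
clock: 41.35
position: [0.5909, 0.1128, 0.0624]
ee_rot: [0.998, 0.057, 0.0, 0.0]
ft_force: [3.2, 0.4, 3.6]
grip_width: 0.003
```

Request:
{"method": "move_arm", "body": {
  "moves": [
    [[0,0,0.02],[0,0,0],0],
    [[0,0,0],[0,0,0],0]
  ]
}}

```text
clock: 41.6
position: [0.5906, 0.1128, 0.0618]
ee_rot: [0.998, 0.057, -0.0, 0.0]
ft_force: [2.0, 0.7, 1.6]
grip_width: -0.002
```

Force peaked at 8 N and has dropped to 1.6 N, so the tongue is past the nose. I'll go a little further to feel the stop.

Request:
{"method": "move_arm", "body": {
  "moves": [
    [[0,0,0.02],[0,0,0],0],
    [[0,0,0],[0,0,0],0]
  ]
}}

```text
clock: 41.85
position: [0.5904, 0.1128, 0.0612]
ee_rot: [0.998, 0.057, -0.0, -0.0]
ft_force: [0.4, -0.8, 0.4]
grip_width: 0.0
```

Request:
{"method": "move_arm", "body": {
  "moves": [
    [[0,0,0.02],[0,0,0],0],
    [[0,0,0],[0,0,0],0]
  ]
}}

```text
clock: 42.1
position: [0.5904, 0.1128, 0.0607]
ee_rot: [0.998, 0.057, -0.0, 0.0]
ft_force: [-0.4, -0.2, -0.1]
grip_width: 0.001
```

```bash
python3 sd.py
```

```text
side dv 9.0 0.84
row 210.5 grad 53.2 theta -0.02 face z under tool 0.0864 r 0.132 TCP [0.5904 0.1128 0.0607] F [ 0.4 -0.5 -0.4] t 42.2
[155, 158, 158, 156, 140, 97, 71, 63, 56, 54, 57, 69, 99, 121, 125, 124, 125, 123, 125, 123, 122, 114, 91, 71, 70, 70, 68, 68, 70, 70, 65, 62, 61, 57, 54, 58, 65, 70, 72, 75]
```

Request:
{"method": "move_arm", "body": {
  "moves": [
    [[0,0,0.02],[0,0,0],0],
    [[0,0,0],[0,0,0],0]
  ]
}}

```text
clock: 42.45
position: [0.5907, 0.1129, 0.0604]
ee_rot: [0.998, 0.057, -0.0, -0.0]
ft_force: [-0.9, 0.2, 0.6]
grip_width: 0.002
```

Request:
{"method": "move_arm", "body": {
  "moves": [
    [[0,0,0.02],[0,0,0],0],
    [[0,0,0],[0,0,0],0]
  ]
}}

```text
clock: 42.7
position: [0.5907, 0.1128, 0.0599]
ee_rot: [0.998, 0.057, -0.0, -0.0]
ft_force: [-0.5, 0.2, -0.5]
grip_width: -0.004
```

Request:
{"method": "move_arm", "body": {
  "moves": [
    [[0,0,0.02],[0,0,0],0],
    [[0,0,0],[0,0,0],0]
  ]
}}

```text
clock: 42.95
position: [0.5908, 0.1128, 0.0595]
ee_rot: [0.998, 0.057, -0.0, -0.0]
ft_force: [-0.8, -0.6, -1.0]
grip_width: -0.002
```

Request:
{"method": "move_arm", "body": {
  "moves": [
    [[0,0,0.02],[0,0,0],0],
    [[0,0,0],[0,0,0],0]
  ]
}}

```text
clock: 43.2
position: [0.5909, 0.1129, 0.0594]
ee_rot: [0.998, 0.057, 0.0, -0.0]
ft_force: [-2.8, -0.4, 5.3]
grip_width: -0.0
```

```bash
python3 sd.py
```

```text
side dv 10.0 0.84
row 211.5 grad 45.9 theta -0.02 face z under tool 0.0863 r 0.133 TCP [0.5908 0.1128 0.0594] F [-2.  -1.1  4.2] t 43.3
[156, 157, 158, 156, 139, 93, 70, 68, 54, 50, 58, 65, 95, 118, 122, 123, 125, 124, 124, 123, 124, 122, 109, 87, 76, 72, 70, 72, 70, 65, 64, 60, 59, 55, 60, 58, 62, 70, 73, 71]
```

The stop was felt at 5 N, 2 mm past the drop. Now I back off and see whether the lid stays.

Request:
{"method": "move_arm", "body": {
  "moves": [
    [[0,0,-0.1],[0,0,0],0],
    [[0,0,-0.3],[0,0,0],0],
    [[0,0,-0.6],[0,0,0],0],
    [[0,0,-1],[0,0,0],0],
    [[0,0,-1],[0,0,0],0]
  ]
}}

```text
clock: 43.92
position: [0.591, 0.1128, 0.1358]
ee_rot: [0.998, 0.057, 0.0, -0.0]
ft_force: [0.8, 0.8, 0.1]
grip_width: 0.0
```

Request:
{"method": "move_arm", "body": {
  "moves": [
    [[0,0,-1],[0,0,0],0],
    [[0,0,-1],[0,0,0],0],
    [[0,0,-1],[0,0,0],0],
    [[0,0,0],[0,0,0],0]
  ]
}}

```text
clock: 44.42
position: [0.592, 0.1127, 0.2117]
ee_rot: [0.998, 0.057, 0.002, -0.001]
ft_force: [-0.0, 0.0, -1.2]
grip_width: -0.002
```

```bash
python3 sd.py; python3 - <<'E'
from h import *
a=cv2.imread('pics/side0.png'); b=camera('side')[:,:,::-1]
d=cv2.absdiff(cv2.GaussianBlur(a,(5,5),0),cv2.GaussianBlur(b,(5,5),0)).max(2)
n,l,st,c=cv2.connectedComponentsWithStats((d>30).astype(np.uint8))
print([s.tolist() for s in st[1:] if s[4]>15])
E
```

```text
side dv 9.0 0.85
row 259.5 grad 4.2 theta 0.5 face z under tool 0.1619 r 0.133 TCP [0.5907 0.1128 0.2092] F [-0.6  0.1 -0.1] t 44.52
[141, 115, 107, 104, 97, 75, 72, 71, 76, 83, 87, 105, 119, 123, 126, 123, 126, 122, 122, 120, 123, 121, 106, 92, 70, 70, 73, 70, 68, 71, 63, 57, 57, 58, 55, 57, 61, 67, 72, 70]
[[136, 0, 14, 95, 723], [189, 0, 25, 50, 817], [331, 0, 36, 98, 1882], [85, 18, 12, 8, 67], [103, 19, 33, 6, 107], [106, 27, 19, 4, 44], [99, 53, 6, 14, 32], [106, 55, 12, 43, 237], [221, 79, 4, 17, 22], [292, 91, 30, 45, 891], [100, 92, 30, 56, 735], [142, 97, 7, 9, 36], [226, 97, 5, 6, 20], [74, 101, 6, 27, 52], [132, 101, 14, 10, 43], [78, 105, 3, 16, 20], [66, 110, 29, 58, 265], [150, 112, 4, 16, 32], [166, 117, 69, 57, 904], [372, 126, 10, 13, 39], [319, 131, 25, 7, 100], [295, 136, 61, 32, 1188], [190, 141, 104, 46, 1509], [346, 140, 34, 29, 494], [154, 142, 3, 14, 26], [87, 146, 12, 7, 55], [104, 153, 16, 11, 133], [326, 164, 16, 4, 32], [355, 176, 6, 9, 28], [160, 195, 17, 13, 65], [282, 213, 24, 20, 340]]
```

Request:
{"method": "move_arm", "body": {
  "moves": [
    [[0,0,-1],[0,0,0],0],
    [[0,0,0],[0,0,0],0],
    [[0,0,0],[0,0,0],0],
    [[0,0,0],[0,0,0],0],
    [[0,0,0],[0,0,0],0]
  ]
}}

```text
clock: 45.2
position: [0.5905, 0.1128, 0.2335]
ee_rot: [0.998, 0.057, -0.0, 0.0]
ft_force: [0.6, -0.4, 0.5]
grip_width: -0.001
```

```bash
python3 sd.py | head -1; python3 -c "
from workcell import *
o=get_obs();print(o['clock'],abs(o['joint_velocities']).max());print(hand_in())"
```

```text
side dv 9.0 0.85
45.3 0.0026398735865847175
the job is handed in; nothing more can be done
None
```

I stood the steel pot upright on the box floor, let go of it, swung the lid over with the shut fingers and pressed it past the catch. I handed in at 45.3 s with the arm about 14 cm clear of the lid.

- **Catch:** the push on the lid peaked at about 8 N, fell to about 0, then rose to 5 N at the rigid stop 2 mm later. The side view showed the lid still shut both times I checked after backing off.
- **Force:** no reading passed 20 N. The highest was a brief 14 N or so while swinging the lid over. Forces were only read at the end of each move call, so peaks in between were not seen.
- **Other tableware:** before/after comparison of the side view showed no change at the shaker, jar, mug or bowl, nor at the green look-alikes. The pot's old spot was the only tableware change.
- **Pot:** it was seen upright in the box before and during the lid closing. It is not visible under the shut lid.

Two things disagreed:
- **Contact height:** the fingers met the lid 17–19 mm above the reported TCP height.
- **Lid angle:** the wrist-camera angle estimate fell off its scale near shut. I relied on the side view and the force instead.

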